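# Shut and lock the coke sample chest

## Task

Press the ajar hatch of the sample chest down with a fingertip until it is fully shut, then set the fingertip in the slot of the round fastener on the hatch and turn it a quarter turn clockwise, as seen from above, to its stop so that the hatch is locked. Push gently, lift and grip nothing, leave the beaker, jar and brush untouched, and finish clear of everything.

Things in the scene. Friction and masses are not known exactly. Their poses are not given: they have to be found in the camera images.
- chest: Fixed low grey painted-steel chest, 280 x 280 mm and 100 mm tall (rim), holding black coke lumps. Origin: centre of its underside, on the bench. Its z is up; its -x side is the front (free edge of the hatch), its +x side carries the hinge. It stands at a different place and yaw each time.
- hatch (a joint): Hinge angle of the hatch, rad: 0 fully shut, lying on the rim, its top 108 mm above the bench; starts ajar at 0.15 to 0.35; grows as the front edge rises (do not open it further). The flat grey hatch is 280 x 280 x 8 mm and covers the chest. A stiff hinge: it stays where left; some 1 to 5 N down near the front edge closes it.
- hatch_edge (a point): Point on the hatch's top face, middle of the strip at its front edge: 12 mm in from the front edge, halfway along it, 268 mm from the hinge line and 88 mm in front of the fastener's axis. A good place to press; it moves on an arc about the hinge line. Its z axis is the hatch's outward normal.
- hatch_hinge (a point): Middle of the hinge line: underside of the hatch, top rear edge of the chest (chest x +140, y 0, z 100 mm). The line runs along chest y; the hatch turns about it.
- dial_centre (a point): Centre of the round fastener's dial, on its turning axis, level with its top (19 mm above the hatch face; 127 mm above the bench when shut; chest x -40, y 0). The dial is a grey metal disc with one straight slot through its middle, 44 mm wide, 16 mm deep, 100 mm long, flat-bottomed, with upright walls that can be pushed. It turns inside a fixed collar.
- collar_top (a point): Centre of the fixed steel collar round the dial, level with its top, 21 mm above the hatch face (2 mm above the dial). Outer diameter 124 mm, inner 100 mm; it closes both ends of the slot. It rides on the hatch; its axis is the dial's, 180 mm in front of the hinge line.
- slot_end (a point): Point on the slot's floor (3 mm above the hatch face, 16 mm below the dial's top), 40 mm from the dial's axis on the slot's centre line, near the end that lies towards chest -y while unlocked; when locked it lies towards the front (chest -x). It turns with the dial. Walls grip the fingertip, so turning the wrist along with the slot needs least force.
- dial (a joint): Angle of the dial, rad, growing clockwise seen from above; stops at 0 and 1.571. 0 = unlocked, slot parallel to the hinge line; 1.571 = locked, slot from front to hinge, in line with two dark ticks on the hatch. Starts at 0 to 0.3, stays where left; friction 0.1 N m (3 to 4 N at 30 mm). Below, it carries a tongue that turns under a catch in the chest, so shut the hatch first.
- beaker: Loose bystander: glass beaker with coke lumps and a blank paper label, 106 mm across, 136 mm tall, upright beside the chest; origin at the centre of its underside. Leave alone.
- jar: Loose bystander: closed jar, 76 mm across, 110 mm tall, upright beside the chest; origin at the centre of its underside. Leave alone.
- brush: Loose bystander: hand brush lying on the bench to the side of the chest, along the chest's x direction roughly. Leave alone.

How it is judged:
By the outcome, as a careful person would: the job done as asked, in the order asked, and still so for the second after the job is handed in, with the robot touching nothing.
It also fails if it takes over 53 s, if anything falls off the work surface, if the arm or the gripper's body presses on something with over 40 N, if the wrist force passes 120 N, or if a joint passes its speed limit or range.

## Robot

A 7-joint arm with a two-finger parallel gripper is mounted at the origin on the work surface. World frame = base frame: x ahead of the robot, y to its left, z up, the work surface at z = 0. Lengths are in m, angles in rad, forces in N, time in s.
With the tool pointing down it reaches from about 0.4 to 0.85 m from the base axis. Payload 10.4 kg.
Tool frame: the origin (TCP) lies midway between the tips of the shut fingers; the grasp point (between the pads) lies 19 mm behind it; z points along the fingers, y is the direction in which the jaws open and shut (so a half turn about z gives the same grasp; the last joint's range is limited). The gripper opens to 85 mm and grips with 20 to 120 N. Pads are 22 mm wide; open, the fingers measure 114 mm over their backs; the gripper's body (76 mm by 85 mm) begins 54 mm behind the grasp point. The pads swing forward as they close: fully open they stand 13 mm farther back than shut.
Start: joints at [-1.222, 0.332, -0.065, 1.46, 0.022, 1.35, -0.088], TCP at [0.227, 0.582, 0.231] pointing down, gripper open.
Joint ranges: [-2.6, 2.6], [-0.5, 2.12], [-1.47, 1.34], [0.16, 2.42], [-1.27, 4.41], [0.06, 2.06], [-2.6, 2.6]. Speed limits (rad/s): [2.22, 2.22, 2.79, 2.79, 3.14, 3.14, 3.14].

## Interface

Orientations are given as a unit quaternion [x, y, z, w].
In Python, from workcell import get_obs, camera, calibration, hand_in gives the robot as it stands.
- The arm moves only by the shell command python3 -m handwheel 'ROWS' [FORCE]. ROWS is JSON, a list of rows, each an object with "jaw": the finger opening in mm, from 0 to 85.4; "delta_pos": the shift along the tool's x, y, z scaled (see below), a list of three; "turn": the turn about the tool's z scaled (see below). In form: [{"jaw": jaw, "delta_pos": [tx, ty, tz], "turn": turn}, ...]. A call has 1 to 10 rows; each row is the pose to reach, as a shift and turn from the pose commanded when the call began, along the tool's axes at that moment, turning the shorter way round; what a row does not reach only later rows make up. The controller multiplies each number of a shift by 1 m and each number of a turn by pi rad. A row lasts 1/12 s, in which the tool goes at most 41.7 mm and 7.16 degrees, less where a joint would pass 70% of its speed; a pose out of reach is approached as far as the arm can. A call with a number of a shift or a turn outside -1 to 1 is refused whole. A call with a gripper value outside its range is refused whole. The fingers move at their own pace and stop on an object; FORCE is the grip in N (left out, the last holds). Time passes only in rows, so rows that repeat a pose let the fingers close. It gives the time, the measured TCP pose, the force and the opening at its end, in the units of the state.
- get_obs(): the state, without advancing time (a new reading comes with each control period).
- camera(name): name is "scene" or "top" or "wrist"; returns the picture (480x640x3 uint8, red, green, blue); there is no depth.
- calibration(name): a dict with "mtx" (3x3 intrinsics, pixels), "rvec" (rotation vector, rad) and "tvec" (3), from world to camera coordinates, as OpenCV has them. Camera axes: x right, y down, z forward; pixel columns grow to the right and rows downward; lengths in m; the calibration is good to about 2 mm. The wrist camera is an equidistant fisheye: a pixel r from the principal point sees the ray r / f radians off the axis. A picture is of the moment at which its call begins: read the wrist's pose just before it. calibration takes no time and is no camera call; for the wrist camera it gives the pose at the moment of the call.
- hand_in(): hands the job in, once; it reports no verdict.
The state is a dict: "clock": time; "joint_pos": joint angles; "joint_velocities": joint speeds; "tau": joint torques, N m; "position": TCP position; "ee_rot": TCP orientation; "ft_force": force on the tool from outside, world axes, zero at the start; "torque": the same for the moment, N m; "grip_width": opening from 0.0 (shut) to 1.0 (fully open).
Only numpy, scipy, OpenCV 4.12 (cv2) and the standard library are available. Lean on these libraries where they do the work, as an engineer would, in place of code of your own. Each camera call takes 0.05 s, during which the arm holds its last target.

## Working session

There is one attempt and no reset: what is moved stays moved. The work goes in short steps, Python scripts to look and compute and a shell command to move; the robot and the scene stay as the last step left them, time stands still between calls to the robot, and variables do not carry over. Pictures are saved under pics/ and viewed, and the job is handed in when it is done.

```bash
mkdir -p pics; ls
python3 - <<'E'
from workcell import *
import cv2
o=get_obs(); print(o)
for n in ("scene","top"):
    im=camera(n); cv2.imwrite(f"pics/{n}0.png",im[:,:,::-1]); c=calibration(n); print(n,c)
E
```

```text
pics
{'clock': 0.0, 'joint_pos': array([-1.22160388,  0.33286648, -0.06473373,  1.46099579,  0.02162269,
        1.3498934 , -0.08852992]), 'joint_velocities': array([-8.82371435e-04,  6.20900173e-06,  8.10031879e-04,  1.00459076e-04,
       -1.98718781e-04,  2.36353882e-04,  1.75070215e-03]), 'tau': array([ 8.31738653e-04, -6.25455379e+01,  4.98559582e-02, -3.91595578e+01,
        1.63378625e-02,  1.02359679e-02, -4.45629189e-05]), 'position': array([0.22690367, 0.58192973, 0.23049339]), 'ee_rot': array([ 1.84813044e-01,  9.82773423e-01, -7.26931845e-04, -9.53902903e-05]), 'ft_force': array([ 0.24265656,  0.3570025 , -0.50382402]), 'torque': array([-0.03716604, -0.00223219, -0.04441994]), 'grip_width': 0.9970907562203758}
scene {'mtx': array([[538.61597766,   0.        , 315.99274937],
       [  0.        , 538.61597766, 249.96773961],
       [  0.        ,   0.        ,   1.        ]]), 'rvec': array([ 2.20790864,  0.80094615, -0.35262416]), 'tvec': array([-0.55180837, -0.13482125,  1.53868967])}
top {'mtx': array([[536.51329375,   0.        , 323.55320513],
       [  0.        , 536.51329375, 236.87637557],
       [  0.        ,   0.        ,   1.        ]]), 'rvec': array([ 2.13318302, -2.13395987,  0.18019648]), 'tvec': array([0.12292114, 0.64611062, 1.31558615])}
```

View pics/scene0.png

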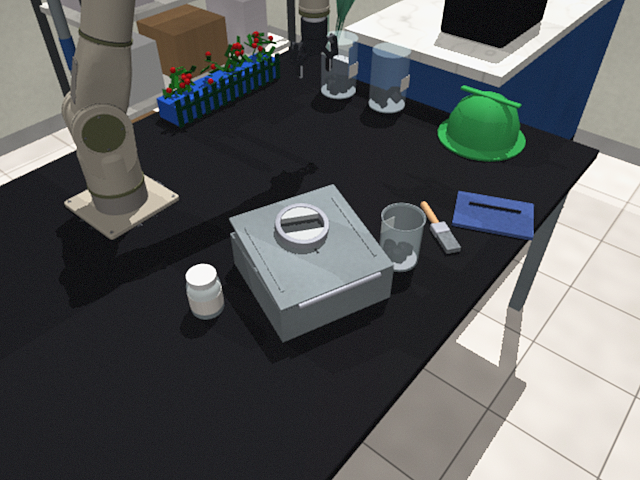

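View pics/top0.png

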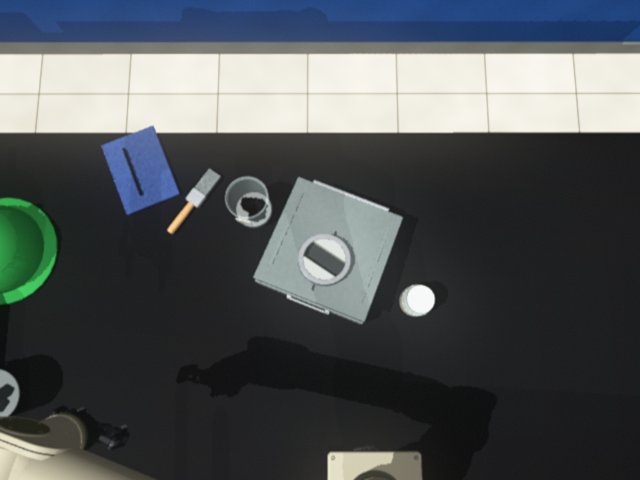

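Both views show the whole chest. In the top view the hatch corners are near (300,178), (402,213), (362,323) and (254,280), with the dial near (325,259). The hinge is on the far side and the front faces the robot. The jar is at (418,300), the beaker at (248,200) and the brush at (195,200). Next I zoom in.

Run:
```python
import cv2
t=cv2.imread("pics/top0.png")[165:335,240:420]; cv2.imwrite("pics/t0z.png",cv2.resize(t,None,fx=3.5,fy=3.5,interpolation=cv2.INTER_CUBIC))
t=cv2.imread("pics/scene0.png")[175:345,220:400]; cv2.imwrite("pics/s0z.png",cv2.resize(t,None,fx=3.5,fy=3.5,interpolation=cv2.INTER_CUBIC))
```

```text
(no output)
```

View pics/t0z.png

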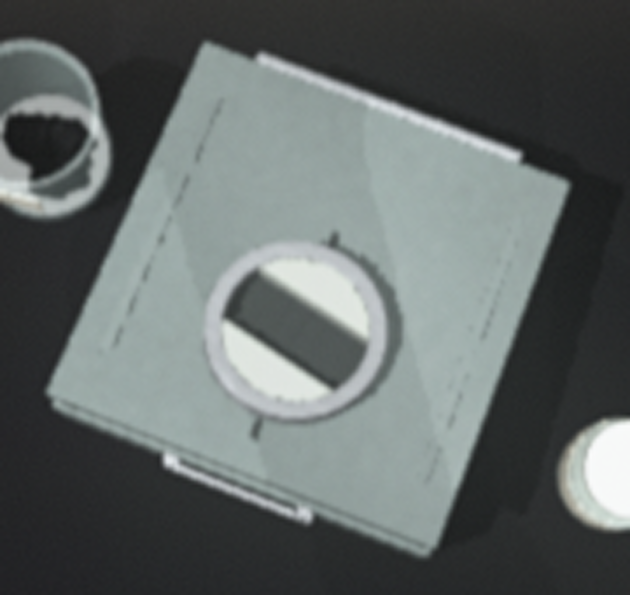

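View pics/s0z.png

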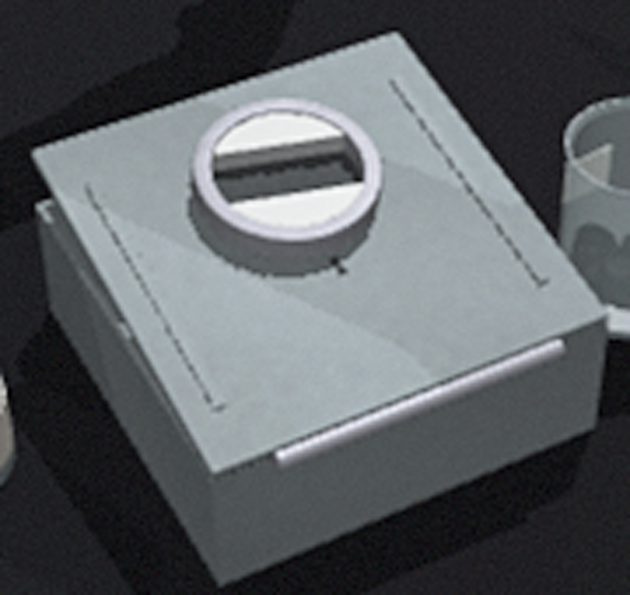

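```bash
cat > h.py <<'E'
import numpy as np, cv2
from workcell import *
def P(n):
    c=calibration(n); R=cv2.Rodrigues(c['rvec'])[0]; return c['mtx'],R,np.array(c['tvec']).ravel()
def ray(n,uv):
    K,R,t=P(n); d=R.T@np.linalg.solve(K,[uv[0],uv[1],1]); return -R.T@t,d
def onz(n,uv,z):
    o,d=ray(n,uv); return o+d*(z-o[2])/d[2]
def tri(a,b):
    M=[(lambda K,R,t:K@np.c_[R,t])(*P(n)) for n in("top","scene")]
    X=cv2.triangulatePoints(M[0],M[1],np.float64(a).T,np.float64(b).T); return (X[:3]/X[3]).T
def proj(n,X):
    K,R,t=P(n); x=(K@(R@np.atleast_2d(X).T+t[:,None])).T; return x[:,:2]/x[:,2:]
E
python3 - <<'E'
from h import *
a=np.array([(205,42),(570,183),(50,390),(430,548),(296,330)])/3.5+[240,165]   # RL(+y) RR FL FR collar
b=np.array([(607,310),(215,472),(397,33),(34,152),(287,168)])/3.5+[220,175]
X=tri(a,b); print(X.round(4))
print("rear on .108",onz("top",a[0],.108),onz("top",a[1],.108))
print("len",[np.linalg.norm(X[i]-X[j]) for i,j in((0,1),(0,2),(1,3),(2,3))])
mid=(X[0]+X[1])/2; f=(X[2]+X[3])/2; print(mid,f,"theta",np.arctan2(f[2]-mid[2],np.linalg.norm((f-mid)[:2])))
d=(X[0]-X[1]+X[2]-X[3]); print("yaw from y",np.arctan2(-d[0],d[1]))
d=mid-f;print("yaw from x",np.arctan2(d[1],d[0]))
for n,z,u in(("jar",.11,(418,299)),("beaker",.136,(247,200))):print(n,onz("top",u,z))
E
```

```text
[[ 0.7884  0.1854  0.1117]
 [ 0.6867 -0.0718  0.1094]
 [ 0.5365  0.2855  0.1537]
 [ 0.4316  0.0323  0.1502]
 [ 0.5763  0.1211  0.1565]]
rear on .108 [0.78892533 0.18509322 0.108     ] [ 0.68603706 -0.07304217  0.108     ]
len [np.float64(0.27652973296300226), np.float64(0.27430873641931014), np.float64(0.2785116686625094), np.float64(0.27406792010891945)]
[0.73754384 0.05677412 0.11055071] [0.48404789 0.15887849 0.15195817] theta 0.1503729071477103
yaw from y -0.3845561375803408
yaw from x -0.3829049673378174
jar [ 0.48530753 -0.10407114  0.11      ]
beaker [0.7231903  0.30853666 0.136     ]
```

```bash
cat >> h.py <<'E'
from scipy.spatial.transform import Rotation as Rn
def delta(target):
    o=get_obs(); R=Rn.from_quat(o['ee_rot']).as_matrix(); d=R.T@(np.array(target)-o['position'])
    print("pos",o['position'].round(4),"yaw_x",np.arctan2(R[1,0],R[0,0]).round(4),"F",o['ft_force'].round(2),"t",round(o['clock'],2),"j",o['joint_pos'].round(2),"w",round(o['grip_width'],3)); print("delta",d.round(4))
E
python3 -c "
from h import *
delta([.490,.157,.20])"
```

```text
pos [0.2269 0.582  0.2306] yaw_x 2.7699 F [-0.55 -0.18 -0.89] t 0.1 j [-1.22  0.33 -0.06  1.46  0.02  1.35 -0.09] w 1.003
delta [-0.3995 -0.3004  0.031 ]
```

```bash
python3 -m handwheel '[{"jaw":0,"delta_pos":[-0.02,-0.015,0],"turn":0},{"jaw":0,"delta_pos":[-0.05,-0.037,0],"turn":0},{"jaw":0,"delta_pos":[-0.08,-0.06,0],"turn":0},{"jaw":0,"delta_pos":[-0.11,-0.082,0],"turn":0},{"jaw":0,"delta_pos":[-0.14,-0.105,0],"turn":0},{"jaw":0,"delta_pos":[-0.17,-0.127,0],"turn":0},{"jaw":0,"delta_pos":[-0.2,-0.15,0],"turn":0},{"jaw":0,"delta_pos":[-0.23,-0.172,0],"turn":0},{"jaw":0,"delta_pos":[-0.25,-0.187,0],"turn":0},{"jaw":0,"delta_pos":[-0.26,-0.195,0],"turn":0}]' 20; python3 -c "
from h import *
delta([.490,.157,.20])"
```

```text
clock: 0.93
position: [0.4005, 0.3024, 0.2312]
ee_rot: [0.187, 0.982, -0.0, 0.0]
ft_force: [0.4, 0.1, 0.6]
grip_width: 0.001
pos [0.4005 0.3024 0.2312] yaw_x 2.7649 F [0.43 0.09 0.55] t 0.93 j [-0.87  0.06  0.14  1.79 -0.01  1.3   0.46] w 0.001
delta [-0.1367 -0.1022  0.0314]
```

```bash
python3 -m handwheel '[{"jaw":0,"delta_pos":[-0.025,-0.018,0],"turn":0},{"jaw":0,"delta_pos":[-0.05,-0.037,0],"turn":0},{"jaw":0,"delta_pos":[-0.075,-0.056,0],"turn":0},{"jaw":0,"delta_pos":[-0.1,-0.075,0.005],"turn":0},{"jaw":0,"delta_pos":[-0.12,-0.09,0.01],"turn":0},{"jaw":0,"delta_pos":[-0.132,-0.098,0.016],"turn":0},{"jaw":0,"delta_pos":[-0.138,-0.103,0.022],"turn":0},{"jaw":0,"delta_pos":[-0.138,-0.103,0.022],"turn":0},{"jaw":0,"delta_pos":[-0.138,-0.103,0.022],"turn":0}]' 20; python3 -c "
from h import *
delta([.490,.157,.20])
for n in ('scene','top','wrist'): cv2.imwrite(f'pics/{n}1.png',camera(n)[:,:,::-1])
a=cv2.imread('pics/scene1.png')[100:345,180:420];b=cv2.imread('pics/top1.png')[140:385,220:460]
cv2.imwrite('pics/c1.png',cv2.resize(np.hstack([a,b]),(800,408)))"
```

```text
clock: 1.68
position: [0.489, 0.1607, 0.2089]
ee_rot: [0.185, 0.983, -0.0, -0.001]
ft_force: [-0.4, 0.8, -0.4]
grip_width: 0.001
pos [0.489  0.1607 0.2089] yaw_x 2.7702 F [-0.41  0.84 -0.36] t 1.68 j [-0.68  0.1   0.29  1.8  -0.03  1.25  0.82] w 0.001
delta [-0.0023 -0.0031  0.0089]
```

View pics/c1.png

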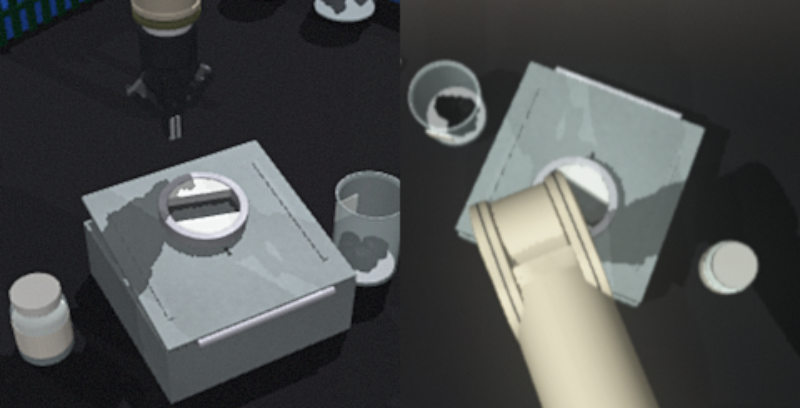

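View pics/wrist1.png

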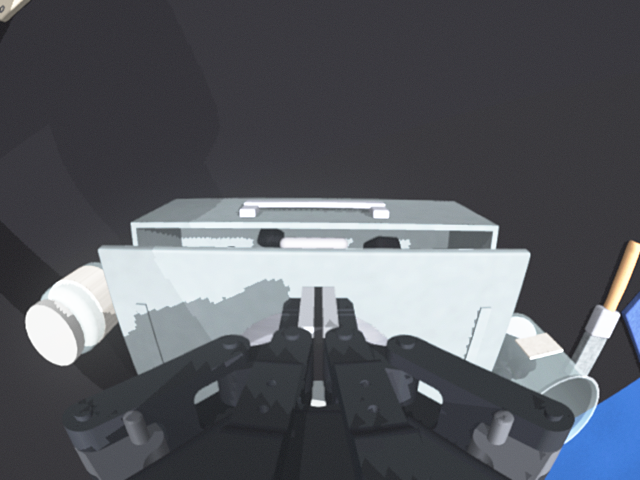

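```bash
python3 -m handwheel '[{"jaw":0,"delta_pos":[-0.002,-0.003,0.015],"turn":0},{"jaw":0,"delta_pos":[-0.002,-0.003,0.03],"turn":0},{"jaw":0,"delta_pos":[-0.002,-0.003,0.042],"turn":0},{"jaw":0,"delta_pos":[-0.002,-0.003,0.05],"turn":0},{"jaw":0,"delta_pos":[-0.002,-0.003,0.054],"turn":0},{"jaw":0,"delta_pos":[-0.002,-0.003,0.058],"turn":0},{"jaw":0,"delta_pos":[-0.002,-0.003,0.062],"turn":0},{"jaw":0,"delta_pos":[-0.002,-0.003,0.066],"turn":0},{"jaw":0,"delta_pos":[-0.002,-0.003,0.07],"turn":0}]'; python3 -c "
from h import *
delta([.490,.157,.108])"
```

```text
clock: 2.58
position: [0.4906, 0.157, 0.1396]
ee_rot: [0.185, 0.983, 0.0, 0.0]
ft_force: [-1.8, 1.2, 2.0]
grip_width: 0.001
pos [0.4906 0.157  0.1396] yaw_x 2.7702 F [-1.81  1.17  2.02] t 2.58 j [-0.67  0.16  0.3   1.88 -0.05  1.11  0.85] w 0.001
delta [ 0.0006 -0.0003  0.0316]
```

Contact at about 2 N, so the hatch is moving. I keep pressing.

```bash
python3 -m handwheel '[{"jaw":0,"delta_pos":[0,0,0.004],"turn":0},{"jaw":0,"delta_pos":[0,0,0.008],"turn":0},{"jaw":0,"delta_pos":[0,0,0.012],"turn":0},{"jaw":0,"delta_pos":[0,0,0.016],"turn":0},{"jaw":0,"delta_pos":[0,0,0.02],"turn":0},{"jaw":0,"delta_pos":[0,0,0.023],"turn":0},{"jaw":0,"delta_pos":[0,0,0.026],"turn":0},{"jaw":0,"delta_pos":[0,0,0.028],"turn":0},{"jaw":0,"delta_pos":[0,0,0.029],"turn":0}]'; python3 -c "
from h import *
delta([.490,.157,.108])"
```

```text
clock: 3.33
position: [0.4903, 0.1565, 0.11]
ee_rot: [0.185, 0.983, -0.0, -0.0]
ft_force: [-1.2, -0.4, 2.5]
grip_width: 0.002
pos [0.4903 0.1565 0.11  ] yaw_x 2.7698 F [-1.2  -0.42  2.51] t 3.33 j [-0.66  0.2   0.29  1.91 -0.07  1.04  0.86] w 0.002
delta [0.0004 0.0003 0.002 ]
```

```bash
python3 -m handwheel '[{"jaw":0,"delta_pos":[0,0,0.001],"turn":0},{"jaw":0,"delta_pos":[0,0,0.002],"turn":0},{"jaw":0,"delta_pos":[0,0,0.0025],"turn":0},{"jaw":0,"delta_pos":[0,0,0.0025],"turn":0}]'; python3 -c "
from h import *
delta([.490,.157,.108])"
```

```text
clock: 3.67
position: [0.4904, 0.1565, 0.1081]
ee_rot: [0.185, 0.983, 0.0, -0.0]
ft_force: [-3.4, -0.5, 4.3]
grip_width: 0.002
pos [0.4904 0.1565 0.1081] yaw_x 2.7697 F [-3.42 -0.45  4.25] t 3.67 j [-0.66  0.2   0.29  1.91 -0.07  1.04  0.86] w 0.002
delta [0.0006 0.0003 0.0001]
```

```bash
python3 -m handwheel '[{"jaw":0,"delta_pos":[0,0,0.0005],"turn":0},{"jaw":0,"delta_pos":[0,0,0.001],"turn":0},{"jaw":0,"delta_pos":[0,0,0.001],"turn":0}]'; python3 -c "
from h import *
delta([.490,.157,.108])"
```

```text
clock: 3.92
position: [0.4904, 0.1566, 0.108]
ee_rot: [0.185, 0.983, 0.0, -0.0]
ft_force: [-7.6, -2.1, 15.8]
grip_width: -0.0
pos [0.4904 0.1566 0.108 ] yaw_x 2.7697 F [-7.62 -2.13 15.8 ] t 3.92 j [-0.66  0.2   0.29  1.91 -0.07  1.04  0.86] w -0.0
delta [ 0.0005  0.0003 -0.    ]
```

```bash
python3 -m handwheel '[{"jaw":0,"delta_pos":[0,0,-0.02],"turn":0},{"jaw":0,"delta_pos":[0,0,-0.05],"turn":0},{"jaw":0,"delta_pos":[0.01,0.02,-0.08],"turn":0},{"jaw":0,"delta_pos":[0.03,0.05,-0.09],"turn":0},{"jaw":0,"delta_pos":[0.05,0.08,-0.09],"turn":0},{"jaw":0,"delta_pos":[0.07,0.11,-0.09],"turn":0},{"jaw":0,"delta_pos":[0.08,0.14,-0.09],"turn":0},{"jaw":0,"delta_pos":[0.08,0.16,-0.09],"turn":0},{"jaw":0,"delta_pos":[0.08,0.17,-0.09],"turn":0}]'; python3 -c "
from h import *
delta([.490,.157,.108])
for n in ('scene','top'): cv2.imwrite(f'pics/{n}2.png',camera(n)[:,:,::-1])
a=cv2.imread('pics/scene2.png')[175:345,220:400];b=cv2.imread('pics/top2.png')[165:335,240:420]
cv2.imwrite('pics/s2z.png',cv2.resize(a,None,fx=3.5,fy=3.5,interpolation=cv2.INTER_CUBIC))
cv2.imwrite('pics/t2z.png',cv2.resize(b,None,fx=3.5,fy=3.5,interpolation=cv2.INTER_CUBIC))"
```

```text
clock: 4.67
position: [0.4771, 0.347, 0.1964]
ee_rot: [0.183, 0.983, 0.0, -0.0]
ft_force: [0.1, -0.8, 0.2]
grip_width: -0.005
pos [0.4771 0.347  0.1964] yaw_x 2.7733 F [ 0.14 -0.8   0.16] t 4.67 j [-0.86  0.27  0.18  1.62 -0.05  1.26  0.54] w -0.005
delta [-0.0804 -0.1727  0.0883]
```

View pics/s2z.png

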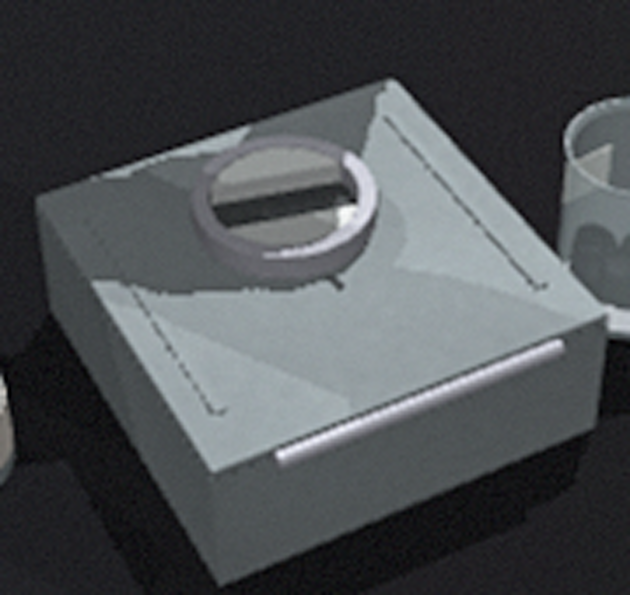

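View pics/t2z.png

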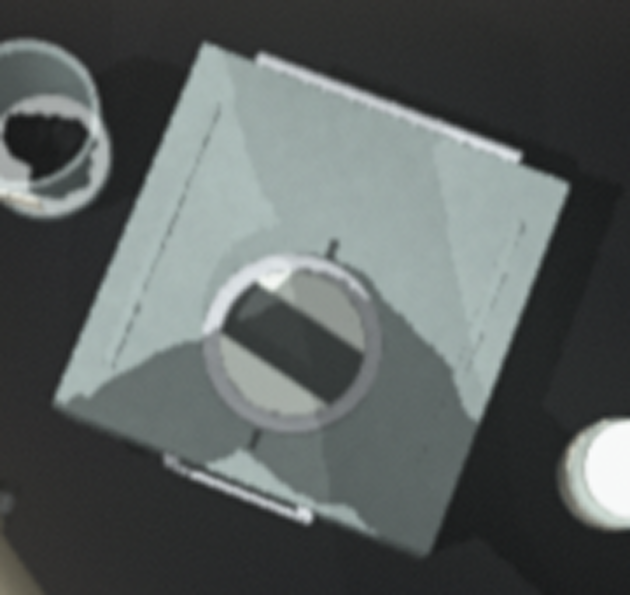

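The scene view shows the hatch lying flush on the chest, with no gap at the front. In the top zoom the collar centre is at about (292,342) and the slot runs from about (240,305) to (350,378). Now I compute the dial position and slot angle.

Run:
```python
from h import *
s=lambda p:np.array(p)/3.5+[240,165]
s2=lambda p:np.array(p)/3.5+[220,175]
C=[onz("top",s(p),.108) for p in((205,42),(570,183),(52,403),(430,555))]
y=(C[0]-C[1]+C[2]-C[3]); x=C[0]-C[2]+C[1]-C[3]
print("yaw",np.arctan2(-y[0],y[1]),np.arctan2(x[1],x[0]))
c=sum(C)/4; print("centre",c)
yaw=-.384; X=np.array([np.cos(yaw),np.sin(yaw),0]);Y=np.array([-X[1],X[0],0])
print("dial from corners",c-.04*X)
print("collar top",onz("top",s((292,342)),.129),"scene",onz("scene",s2((287,200)),.129))
print("tri",tri([s((292,342))],[s2((287,200))]))
# slot walls at dial top .127
for a,b in(((260,282),(364,354)),((222,333),(333,402))):
    A,B=onz("top",s(a),.127),onz("top",s(b),.127);d=B-A; print("dial angle",np.arctan2(-d@X,-d@Y))
```

```text
yaw -0.37961753481208205 -0.37896843553486176
centre [0.60825532 0.10748548 0.108     ]
dial from corners [0.57116837 0.12247077 0.108     ]
collar top [0.57076934 0.12302037 0.129     ] scene [0.57654104 0.12142535 0.129     ]
tri [[0.57229015 0.12404283 0.12461041]]
dial angle 0.22634531679490463
dial angle 0.1738646554266247
```

```bash
cat >> h.py <<'E'
yaw=-.38; X=np.array([np.cos(yaw),np.sin(yaw),0]);Y=np.array([-X[1],X[0],0]); D=np.array([.572,.123,0])
def tip(phi,r,t,z):  # slot frame: r along -y end, t clockwise
    e=-Y*np.cos(phi)-X*np.sin(phi); n=Y*np.sin(phi)-X*np.cos(phi)
    return D+e*r+n*t+[0,0,z]
def go(phi,r,t,z):
    delta(tip(phi,r,t,z)); o=get_obs(); R=Rn.from_quat(o['ee_rot']).as_matrix()
    print("turn",((np.arctan2(R[1,0],R[0,0])-(np.pi+yaw-phi))/np.pi).round(4))
E
python3 -c "
from h import *
go(.2,30,0,.17) if 0 else go(.2,.030,0,.17)"
```

```text
pos [0.4779 0.3448 0.1962] yaw_x 2.7709 F [ 0.68 -0.68 -0.16] t 4.77 j [-0.86  0.27  0.18  1.62 -0.05  1.26  0.54] w -0.0
delta [-0.1619 -0.2019  0.0264]
turn 0.0666
```

```bash
python3 -m handwheel '[{"jaw":0,"delta_pos":[-0.015,-0.02,0],"turn":0.01},{"jaw":0,"delta_pos":[-0.035,-0.044,0],"turn":0.02},{"jaw":0,"delta_pos":[-0.06,-0.075,0],"turn":0.03},{"jaw":0,"delta_pos":[-0.085,-0.106,0],"turn":0.04},{"jaw":0,"delta_pos":[-0.11,-0.137,0],"turn":0.05},{"jaw":0,"delta_pos":[-0.135,-0.168,0],"turn":0.06},{"jaw":0,"delta_pos":[-0.152,-0.19,0.01],"turn":0.067},{"jaw":0,"delta_pos":[-0.161,-0.2,0.02],"turn":0.067},{"jaw":0,"delta_pos":[-0.162,-0.202,0.026],"turn":0.067},{"jaw":0,"delta_pos":[-0.162,-0.202,0.026],"turn":0.067}]'; python3 -c "
from h import *
go(.2,.030,0,.116)
for n in ('scene','wrist'): cv2.imwrite(f'pics/{n}3.png',camera(n)[:,:,::-1])
a=cv2.imread('pics/scene3.png')[155:325,220:400]
cv2.imwrite('pics/s3z.png',cv2.resize(a,None,fx=3.5,fy=3.5,interpolation=cv2.INTER_CUBIC))"
```

```text
clock: 5.6
position: [0.5542, 0.0941, 0.1696]
ee_rot: [0.289, 0.957, -0.001, -0.001]
ft_force: [-0.1, 0.3, -0.6]
grip_width: 0.005
pos [0.5542 0.0941 0.1696] yaw_x 2.5551 F [-0.09  0.25 -0.56] t 5.6 j [-0.56  0.24  0.36  1.73 -0.09  1.19  0.81] w 0.005
delta [0.0009 0.004  0.0536]
turn -0.0021
```

View pics/s3z.png

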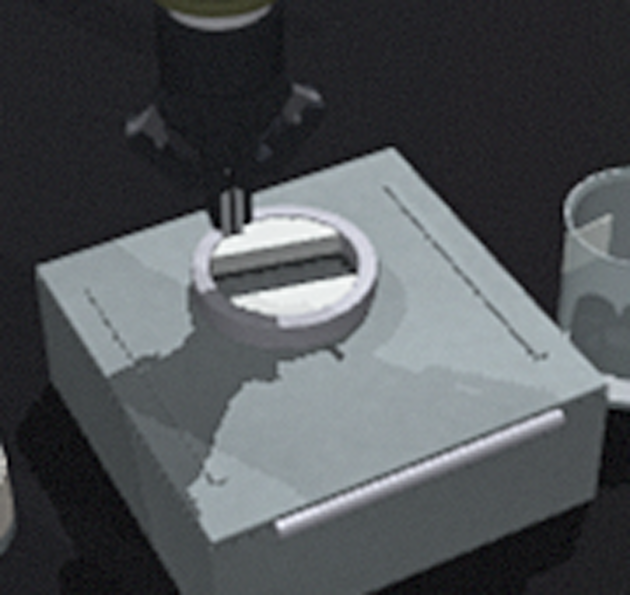

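View pics/wrist3.png

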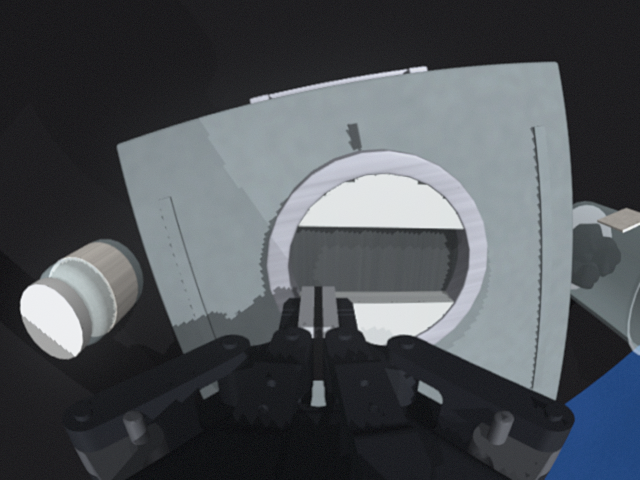

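The wrist view shows the slot level with the jaw axis, so the angle matches. The tip is over the slot's left (-y) end. I lower it.

```bash
python3 -m handwheel '[{"jaw":0,"delta_pos":[0.001,0.003,0.008],"turn":0},{"jaw":0,"delta_pos":[0.001,0.003,0.018],"turn":0},{"jaw":0,"delta_pos":[0.001,0.003,0.028],"turn":0},{"jaw":0,"delta_pos":[0.001,0.003,0.034],"turn":0},{"jaw":0,"delta_pos":[0.001,0.003,0.039],"turn":0},{"jaw":0,"delta_pos":[0.001,0.003,0.043],"turn":0},{"jaw":0,"delta_pos":[0.001,0.003,0.046],"turn":0}]'; python3 -c "
from h import *
go(.2,.030,0,.116)"
```

```text
clock: 6.28
position: [0.5558, 0.1, 0.1242]
ee_rot: [0.287, 0.958, -0.0, -0.0]
ft_force: [0.1, -0.4, 0.9]
grip_width: 0.0
pos [0.5558 0.1    0.1242] yaw_x 2.5594 F [ 0.1  -0.39  0.94] t 6.28 j [-0.56  0.29  0.35  1.77 -0.11  1.1   0.82] w 0.0
delta [-0.0009 -0.0019  0.0082]
turn -0.0007
```

```bash
python3 -m handwheel '[{"jaw":0,"delta_pos":[-0.001,-0.002,0.003],"turn":0},{"jaw":0,"delta_pos":[-0.001,-0.002,0.006],"turn":0},{"jaw":0,"delta_pos":[-0.001,-0.002,0.008],"turn":0},{"jaw":0,"delta_pos":[-0.001,-0.002,0.008],"turn":0}]'; python3 -c "
from h import *
go(.2,.030,0.010,.116)
for n in ('scene','wrist'): cv2.imwrite(f'pics/{n}4.png',camera(n)[:,:,::-1])
a=cv2.imread('pics/scene4.png')[155:325,220:400]
cv2.imwrite('pics/s4z.png',cv2.resize(a,None,fx=3.5,fy=3.5,interpolation=cv2.INTER_CUBIC))"
```

```text
clock: 6.62
position: [0.5555, 0.0977, 0.1165]
ee_rot: [0.287, 0.958, -0.0, -0.0]
ft_force: [1.5, 0.2, -0.1]
grip_width: -0.0
pos [0.5555 0.0977 0.1165] yaw_x 2.5591 F [ 1.49  0.23 -0.11] t 6.62 j [-0.56  0.3   0.35  1.78 -0.12  1.08  0.83] w -0.0
delta [0.0101 0.0001 0.0005]
turn -0.0008
```

View pics/s4z.png

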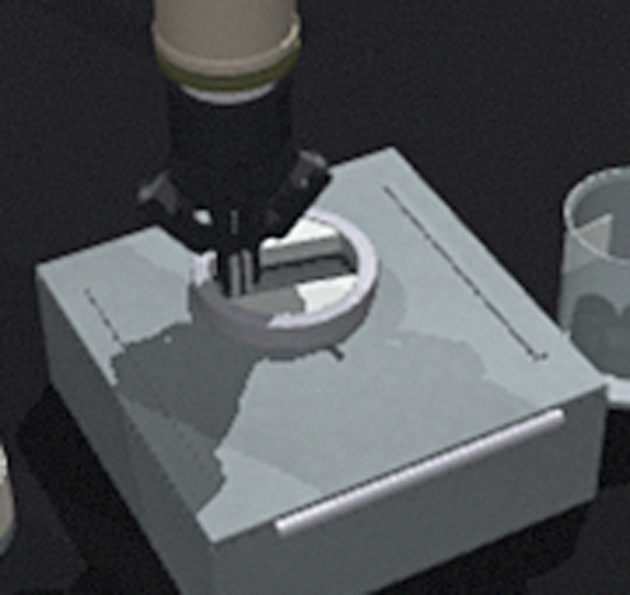

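View pics/wrist4.png

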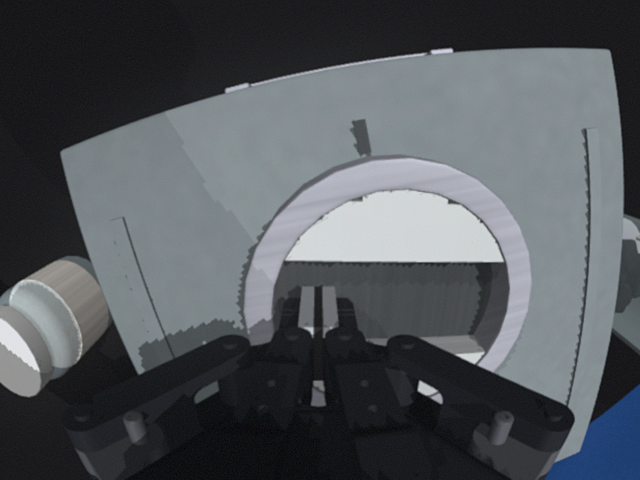

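```bash
python3 -m handwheel '[{"jaw":0,"delta_pos":[0.003,0,0],"turn":0},{"jaw":0,"delta_pos":[0.006,0,0],"turn":0},{"jaw":0,"delta_pos":[0.008,0,0],"turn":0},{"jaw":0,"delta_pos":[0.01,0,0],"turn":0},{"jaw":0,"delta_pos":[0.011,0,0],"turn":0}]'; python3 -c "
from h import *
go(.2,.030,0.011,.116)"
```

```text
clock: 7.13
position: [0.5462, 0.1042, 0.1169]
ee_rot: [0.287, 0.958, 0.0, -0.0]
ft_force: [0.1, 0.7, 0.4]
grip_width: 0.0
pos [0.5462 0.1042 0.1169] yaw_x 2.5597 F [0.14 0.71 0.44] t 7.13 j [-0.57  0.28  0.35  1.8  -0.11  1.08  0.81] w 0.0
delta [-0.0003 -0.0002  0.0009]
turn -0.0006
```

Not yet touching the wall, or only just. I start the arc.

```bash
python3 -m handwheel '[{"jaw":0,"delta_pos":[0.0015,0.0006,0],"turn":0.016},{"jaw":0,"delta_pos":[0.0029,0.0012,0],"turn":0.032},{"jaw":0,"delta_pos":[0.0044,0.002,0],"turn":0.048},{"jaw":0,"delta_pos":[0.0057,0.0028,0],"turn":0.064},{"jaw":0,"delta_pos":[0.0071,0.0037,0],"turn":0.08},{"jaw":0,"delta_pos":[0.0084,0.0046,0],"turn":0.095},{"jaw":0,"delta_pos":[0.0096,0.0056,0],"turn":0.111}]'; python3 -c "
from h import *
go(.55,.030,0.011,.116)
for n in ('wrist',): cv2.imwrite(f'pics/{n}5.png',camera(n)[:,:,::-1])"
```

```text
clock: 7.72
position: [0.5416, 0.1131, 0.1169]
ee_rot: [0.45, 0.893, -0.0, 0.0]
ft_force: [0.3, -2.8, -0.1]
grip_width: 0.003
pos [0.5416 0.1131 0.1169] yaw_x 2.2076 F [ 0.26 -2.81 -0.08] t 7.72 j [-0.63  0.28  0.39  1.81 -0.12  1.08  0.45] w 0.003
delta [0.0008 0.0003 0.0009]
turn -0.0013
```

View pics/wrist5.png

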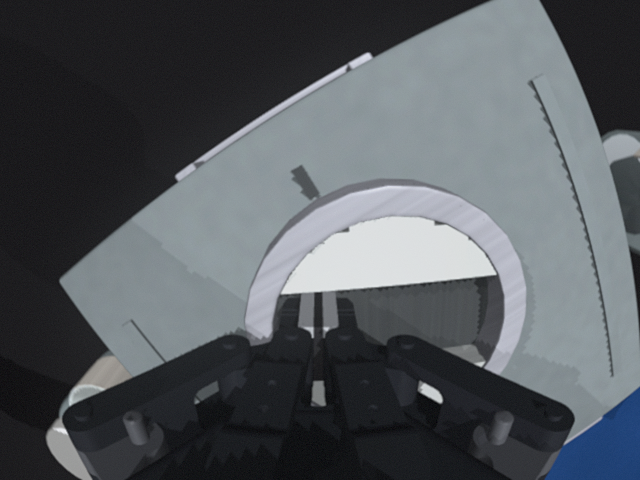

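The slot wall is against the tip. It is following with a lag of a few degrees at about 3 N, so I continue.

```bash
python3 -m handwheel '[{"jaw":0,"delta_pos":[0.0015,0.0006,0],"turn":0.016},{"jaw":0,"delta_pos":[0.0029,0.0012,0],"turn":0.032},{"jaw":0,"delta_pos":[0.0044,0.002,0],"turn":0.048},{"jaw":0,"delta_pos":[0.0057,0.0028,0],"turn":0.064},{"jaw":0,"delta_pos":[0.0071,0.0037,0],"turn":0.08},{"jaw":0,"delta_pos":[0.0084,0.0046,0],"turn":0.095},{"jaw":0,"delta_pos":[0.0096,0.0056,0],"turn":0.111},{"jaw":0,"delta_pos":[0.0108,0.0067,0],"turn":0.127},{"jaw":0,"delta_pos":[0.012,0.0078,0],"turn":0.143},{"jaw":0,"delta_pos":[0.013,0.0089,0],"turn":0.159}]'; python3 -c "
from h import *
go(1.05,.030,0.011,.116)"
```

```text
clock: 8.6
position: [0.5407, 0.129, 0.1167]
ee_rot: [0.656, 0.754, -0.0, -0.0]
ft_force: [-1.3, -3.2, 1.1]
grip_width: 0.004
pos [0.5407 0.129  0.1167] yaw_x 1.7095 F [-1.3  -3.24  1.12] t 8.6 j [-0.71  0.29  0.46  1.81 -0.14  1.08 -0.06] w 0.004
delta [0.0007 0.0001 0.0007]
turn -0.0007
```

```bash
python3 -m handwheel '[{"jaw":0,"delta_pos":[0.0015,0.0006,0],"turn":0.016},{"jaw":0,"delta_pos":[0.0029,0.0012,0],"turn":0.032},{"jaw":0,"delta_pos":[0.0044,0.002,0],"turn":0.048},{"jaw":0,"delta_pos":[0.0057,0.0028,0],"turn":0.064},{"jaw":0,"delta_pos":[0.0071,0.0037,0],"turn":0.08},{"jaw":0,"delta_pos":[0.0084,0.0046,0],"turn":0.095},{"jaw":0,"delta_pos":[0.0096,0.0056,0],"turn":0.111},{"jaw":0,"delta_pos":[0.0108,0.0067,0],"turn":0.127},{"jaw":0,"delta_pos":[0.012,0.0078,0],"turn":0.143}]'; python3 -c "
from h import *
go(1.571,.030,0.011,.116)
for n in ('wrist',): cv2.imwrite(f'pics/{n}6.png',camera(n)[:,:,::-1])"
```

```text
clock: 9.35
position: [0.5465, 0.1422, 0.1166]
ee_rot: [0.808, 0.589, -0.001, -0.0]
ft_force: [-3.1, -1.7, 0.7]
grip_width: 0.0
pos [0.5465 0.1422 0.1166] yaw_x 1.2604 F [-3.08 -1.67  0.73] t 9.35 j [-0.77  0.32  0.52  1.79 -0.18  1.09 -0.5 ] w 0.0
delta [0.0026 0.001  0.0006]
turn 0.0222
```

View pics/wrist6.png

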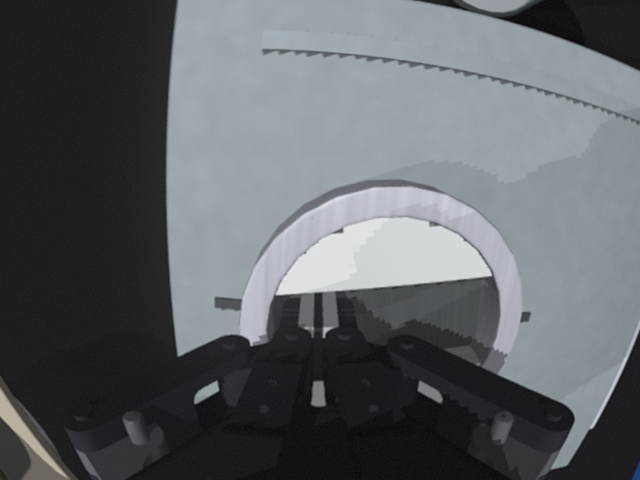

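```bash
python3 -m handwheel '[{"jaw":0,"delta_pos":[0.001,0.0004,0],"turn":0.01},{"jaw":0,"delta_pos":[0.002,0.0008,0],"turn":0.02},{"jaw":0,"delta_pos":[0.003,0.0012,0],"turn":0.032},{"jaw":0,"delta_pos":[0.0037,0.0016,0],"turn":0.04}]'; python3 -c "
from h import *
go(1.62,.030,0.011,.116)"
```

```text
clock: 9.73
position: [0.5492, 0.1454, 0.1166]
ee_rot: [0.843, 0.538, -0.0, -0.0]
ft_force: [-2.9, -1.1, 1.1]
grip_width: 0.002
pos [0.5492 0.1454 0.1166] yaw_x 1.1362 F [-2.89 -1.07  1.07] t 9.73 j [-0.79  0.33  0.54  1.78 -0.19  1.09 -0.62] w 0.002
delta [0.0001 0.     0.0006]
turn -0.0017
```

Still about 3 N, so it is still moving and not at the stop.

```bash
python3 -m handwheel '[{"jaw":0,"delta_pos":[0.001,0.0003,0],"turn":0.004},{"jaw":0,"delta_pos":[0.002,0.0006,0],"turn":0.008},{"jaw":0,"delta_pos":[0.0025,0.0008,0],"turn":0.01}]'; python3 -c "
from h import *
go(1.62,.030,0.011,.116)"
python3 -m handwheel '[{"jaw":0,"delta_pos":[0.001,0.0003,0],"turn":0.004},{"jaw":0,"delta_pos":[0.0015,0.0005,0],"turn":0.004}]'; python3 -c "
from h import *
go(1.62,.030,0.011,.116)"
```

```text
clock: 9.98
position: [0.55, 0.1458, 0.1164]
ee_rot: [0.851, 0.525, -0.002, -0.0]
ft_force: [-8.6, -8.6, 5.6]
grip_width: -0.001
pos [0.55   0.1458 0.1164] yaw_x 1.1046 F [-8.59 -8.57  5.55] t 9.98 j [-0.79  0.33  0.54  1.77 -0.19  1.09 -0.65] w -0.001
delta [-0.0006 -0.0005  0.0004]
turn -0.0118
clock: 10.15
position: [0.5504, 0.1458, 0.1161]
ee_rot: [0.855, 0.519, -0.003, 0.0]
ft_force: [-15.6, -10.5, 8.5]
grip_width: -0.0
pos [0.5504 0.1458 0.1161] yaw_x 1.0912 F [-15.62 -10.49   8.5 ] t 10.15 j [-0.8   0.34  0.55  1.77 -0.19  1.1  -0.66] w -0.0
delta [-0.0008 -0.0009  0.0002]
turn -0.0161
```

The force climbs with no further motion, so the dial is at its stop. I back off the wall, lift and retreat.

```bash
python3 -m handwheel '[{"jaw":0,"delta_pos":[-0.003,0,0],"turn":0},{"jaw":0,"delta_pos":[-0.008,0,0],"turn":0},{"jaw":0,"delta_pos":[-0.01,0,0],"turn":0},{"jaw":0,"delta_pos":[-0.01,0,-0.006],"turn":0},{"jaw":0,"delta_pos":[-0.01,0,-0.02],"turn":0},{"jaw":0,"delta_pos":[-0.01,0,-0.04],"turn":0},{"jaw":0,"delta_pos":[-0.01,0,-0.07],"turn":0},{"jaw":0,"delta_pos":[-0.01,0,-0.1],"turn":0},{"jaw":0,"delta_pos":[-0.01,0,-0.12],"turn":0}]'; python3 -c "
from h import *
delta([.40,.36,.25])"
```

```text
clock: 10.9
position: [0.5488, 0.1401, 0.2404]
ee_rot: [0.854, 0.52, 0.002, 0.0]
ft_force: [0.6, -0.2, -0.7]
grip_width: 0.001
pos [0.5488 0.1401 0.2404] yaw_x 1.0927 F [ 0.64 -0.18 -0.7 ] t 10.9 j [-0.83  0.21  0.58  1.64 -0.12  1.33 -0.71] w 0.001
delta [ 0.1268 -0.2333 -0.0097]
```

```bash
python3 -m handwheel '[{"jaw":0,"delta_pos":[0.01,-0.018,0],"turn":0},{"jaw":0,"delta_pos":[0.022,-0.042,0],"turn":0},{"jaw":0,"delta_pos":[0.036,-0.068,0],"turn":0},{"jaw":0,"delta_pos":[0.052,-0.096,0],"turn":0},{"jaw":0,"delta_pos":[0.068,-0.125,0],"turn":0},{"jaw":0,"delta_pos":[0.084,-0.155,0],"turn":0},{"jaw":0,"delta_pos":[0.1,-0.185,0],"turn":0},{"jaw":0,"delta_pos":[0.112,-0.21,0],"turn":0},{"jaw":0,"delta_pos":[0.122,-0.225,0],"turn":0},{"jaw":0,"delta_pos":[0.126,-0.232,0],"turn":0}]'; python3 -c "
from h import *
delta([.40,.36,.25])
for n in ('scene','top'): cv2.imwrite(f'pics/{n}7.png',camera(n)[:,:,::-1])
a=cv2.imread('pics/scene7.png')[175:345,220:400];b=cv2.imread('pics/top7.png')[165:335,240:420]
cv2.imwrite('pics/t7z.png',cv2.resize(b,None,fx=3.5,fy=3.5,interpolation=cv2.INTER_CUBIC))"
```

```text
clock: 11.73
position: [0.398, 0.3615, 0.2374]
ee_rot: [0.853, 0.521, 0.0, -0.001]
ft_force: [-1.3, 0.1, -0.3]
grip_width: -0.002
pos [0.398  0.3615 0.2374] yaw_x 1.0969 F [-1.3   0.13 -0.32] t 11.73 j [-1.16  0.13  0.37  1.7  -0.05  1.31 -1.25] w -0.002
delta [-0.0004  0.0025 -0.0126]
```

View pics/scene7.png

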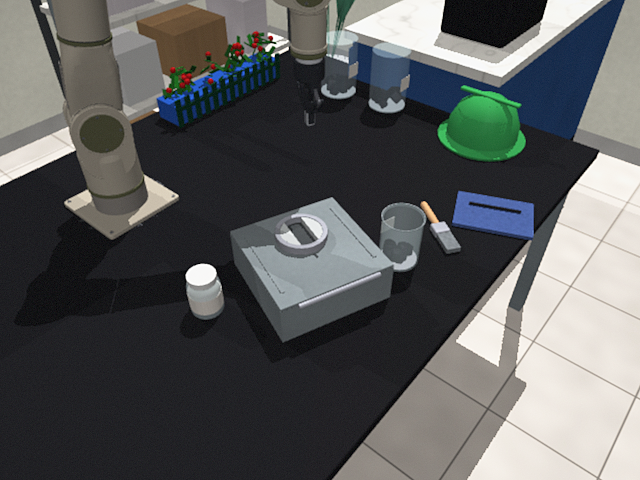

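View pics/t7z.png

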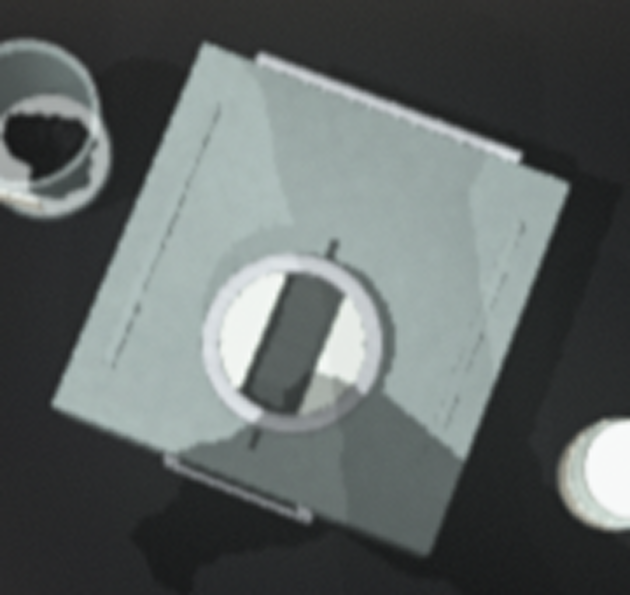

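The slot edges lean 21.7° and 20.7° and the ticks 21.3°, so the slot is in line with them: locked. The hatch is flush, and the jar, beaker and brush are where they were.

```bash
python3 -c "
from workcell import *
print(hand_in())"
```

```text
the job is handed in; nothing more can be done
None
```

The hatch is shut and locked, and I handed the job in at about 11.8 s of the 53 s allowed.

- **Shutting the hatch:** I pressed it near its front edge with the shut fingertips. It closed with 2 to 4 N, then met a firm stop at 108 mm height, where the push reached about 16 N down. The pictures afterwards showed no gap at the front.
- **Turning the fastener:** I set the fingertip in the slot and swept it clockwise, turning the wrist with it. The dial moved at about 3 N until it met its stop, where the force reached about 21 N.
- **Last checks:** In the top view the slot edges lean 21.7° and 20.7°, against 21.3° for the ticks, so the dial is at the locked position. The hatch is flush, and the jar, beaker and brush look unmoved. The tool finished 0.24 m above the bench, beside the chest, with no contact force beyond sensor noise.

The one disagreement was in locating the dial: the two cameras differed by up to about 6 mm. I used the top camera, and the fingertip went into the slot without touching the walls.

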